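# Brush out a lidded finds jar

## Robot

A 6-joint arm with a two-finger parallel gripper is mounted at the origin on the work surface. World frame = base frame: x ahead of the robot, y to its left, z up, the work surface at z = 0. Lengths are in m, angles in rad, forces in N, time in s.
With the tool pointing down it reaches from about 0.3 to 0.875 m from the base axis. Payload 6.4 kg.
Tool frame: the origin (TCP) lies on the centre line of the jaws, within the pads' length; the fingertips stand 11 mm ahead of it and the grasp point (between the pads) lies 8 mm behind it; z points along the fingers, y is the line along which they close (so a half turn about z gives the same grasp; the last joint's range is limited). The gripper opens to 88 mm and grips with 3 to 60 N. Pads are 18 mm wide; open, the fingers measure 123 mm over their backs; the gripper's body (75 mm by 187 mm) begins 45 mm behind the grasp point.
Start: joints at [-1.413, 0.181, 1.607, -0, 1.354, -0.206], TCP at [0.205, -0.537, 0.25] pointing down, gripper open.
Joint ranges: [-2.99, 2.99], [-0.89, 2.07], [0.3, 2.58], [-1.14, 4.28], [0, 2.63], [-3.12, 3.12]. Speed limits (rad/s): [2.57, 2.57, 3.01, 3.14, 3.14, 3.14].

## Interface

Orientations are given as a unit quaternion [w, x, y, z].
In Python, from workcell import arm gives the robot as it stands.
- The arm moves only by the tool step_arm, never from a script. Its argument "deltas" is one flat list of numbers, 6 for each row, row after row: the shift along the world's x, y, z in cm, then the turn, a rotation vector about the world's x, y, z in degrees. In form: [x, y, z, rx, ry, rz, x, y, z, rx, ry, rz, ...]. A call has 1 to 12 rows; each row shifts and turns the commanded pose from where the row before left it; what a row does not reach is not made up. A row lasts 1/10 s, in which the tool goes at most 50 mm and 8.59 degrees, less where a joint would pass 70% of its speed; a pose out of reach is approached as far as the arm can. A call is refused whole if a number of a shift passes 5 or a number of a turn 8.59, either way. A call with a gripper value outside its range is refused whole. "gripper" is the opening, from 0 (shut) to 1 (fully open), set as the call begins (left out, the last holds). The fingers move at their own pace and stop on an object; "newtons" is the grip in N (left out, the last holds). Time passes only in rows, so rows that do not move let the fingers close. It gives the time, the measured TCP pose, the force, the opening and the grip force at its end, in the units of the state.
- arm.get_state(): the state, without advancing time (a new reading comes with each control period).
- arm.snapshot(name): name is "side" or "top" or "wrist"; returns a dict with "image" (384x512x3 uint8, red, green, blue), "z_map" (384x512 float32, m along the optical axis (not along the pixel's ray), 0 where there is no reading), "fx", "fy", "cx", "cy" (pixels), "extrinsics" (4x4, takes a point from world to camera coordinates); the wrist camera has in their place "T_tool_cam" (4x4, takes a point from camera to tool coordinates, whose origin is the TCP and whose axes are the flange's). Camera axes: x right, y down, z forward; pixel columns grow to the right and rows downward; lengths in m; the calibration is good to about 2 mm. A picture is of the moment at which its call begins: read the wrist's pose just before it.
- arm.job_done(): hands the job in; it is judged then, once.
The state is a dict: "t": time; "qpos": joint angles; "joint_vel": joint speeds; "joint_torque": joint torques, N m; "eef_pos": TCP position; "eef_rot": TCP orientation; "contact_force": force on the tool from outside, world axes, zero at the start; "torque": the same for the moment, N m; "grip_width": finger opening in m; "gripper_force": force on a finger pad.
Only numpy, scipy, OpenCV 4.12 (cv2) and the standard library are available. Lean on these libraries where they do the work, as an engineer would, in place of code of your own. Each camera call takes 0.05 s, during which the arm holds its last target. There are 200 camera calls.

## Task

Take the jar's lid by its lug, tip it up, lift it off and lay it right way up on the middle of the cork mat. Then, with the brush, gently brush out the jar in two strokes: each time press the bristles onto the bottom until they give by some 5 mm, then draw them up along the inner wall, keeping them in contact with it, to just under the rim. Put the brush back in its pot bristles down; do not crush the bristles flat, push the jar out of place or disturb the sherds and the marker.

Things in the scene. Friction and masses are not known exactly. Their poses are not given: they have to be found in the camera images.
- jar: Straight-sided terracotta jar, loose on the table, about 0.85 kg, outer diameter 80, inner diameter 68, height 115 mm. Origin: centre of its underside, z up. It stands upright; its yaw means nothing. Its inner bottom is flat but its height differs from jar to jar: anywhere from 14 to 38 mm above the underside, not measured: find it by touch.
- jar_mouth (a point): Centre of the jar's mouth, at rim height (115 mm above the jar's underside).
- lid: Light wooden lid, 0.09 kg: disc of 86 mm diameter, 8 mm thick, with a plug of 56 mm diameter and 8 mm depth under it that hangs loosely (6 mm play all round) in the jar's mouth. At +x a flat lug sticks out beyond the disc, 22 mm wide (y), 10 mm thick (z 8 to 18 mm), reaching to x = 75 mm. Origin: centre of the plug's underside, z up; the underside of the disc, at z = 8 mm, rests on the jar's rim.
- lid_lug (a point): Centre of the lid's lug, at x = 61, z = 13 mm in the lid's frame (18 mm out from the disc's edge). Pinch it across its 22 mm width, fingers coming from above.
- pad: Square cork mat fixed on the table, 150 x 150 x 6 mm. Origin: centre of its underside.
- pot: White round pot fixed on the table, outer diameter 52, inner diameter 44, height 85 mm, inner floor 6 mm above the underside. Origin: centre of its underside. The brush stands in it, bristles down, leaning against the rim.
- brush: Long round brush, 60 g, 200 mm long. Origin: the end of the unbent bristles, on the axis; z runs along the handle to its end at z = 200 mm. Handle 12 mm thick from z = 64 mm up, ferrule 13 mm thick from 42 to 64, bristle head from 0 to 42 mm, widest (26 mm) from z = 6 to 18, narrowing to 12 mm at the ferrule. At the start it leans 0.15 to 0.4 rad, any way.
- brush_grip (a point): Point on the brush handle's axis, 172 mm from the bristle end, 28 mm below the handle's end; a good place to hold it.
- brush_tip (a point): Centre of the bristle end; it moves with the bristles when they bend or squash.
- bristles (a joint): How far the bristles are squashed along the handle, in m: 0 free, 0.012 flat; a spring of 500 N/m. The head also bends sideways about the ferrule end, 42 mm from the tip, with 0.3 N m/rad each way (about 0.3 N per mm of sideways push), up to 0.4 rad.
- sherd_a: Bystander: flat terracotta sherd, about 60 x 45 x 11 mm. Origin: under its centre.
- sherd_b: Bystander: smaller terracotta sherd, about 45 x 32 x 13 mm. Origin: under its centre.
- marker: Bystander: square marker pen, 130 x 14 x 14 mm, along its x. Origin: under its centre.
There are look-alikes about, which are no part of the job. Of the things like the lid, leave any that is yellow; of the rest the smaller one is meant. Several things look just like the jar: the one meant starts nearest to the robot's base.

How it is judged:
By the outcome, as a careful person would: the job done as asked, in the order asked, and still so for the second after the job is handed in, with the robot touching nothing.
It also fails if it takes over 72 s, if anything falls off the work surface, if the arm or the gripper's body presses on something with over 40 N, if the wrist force passes 120 N, or if a joint passes its speed limit or range.

## Working session

There is one attempt and no reset: what is moved stays moved. The work goes in short steps, Python scripts to look and compute and a tool call to move; the robot and the scene stay as the last step left them, time stands still between calls to the robot, and variables do not carry over. Pictures are saved under pics/ and viewed, at most 10 in all, crops included, and the job is handed in when it is done.

Besides the shell and the picture viewer there is one more tool, called after "Request:" by a JSON object that holds its "name" and its "arguments". step_arm: Moves the arm, as the interface text tells. Its arguments: {"type":"object","properties":{"deltas":{"type":"array"},"gripper":{"type":"number"},"newtons":{"type":"number"}},"required":["deltas"]}

```bash
ls; mkdir -p pics; cat > h.py <<'E'
import numpy as np, cv2, pickle
from workcell import arm
from scipy.spatial.transform import Rotation as R
def snap(n):
    s=arm.get_state(); d=arm.snapshot(n)
    if n=='wrist':
        q=s['eef_rot']; T=np.eye(4); T[:3,:3]=R.from_quat([q[1],q[2],q[3],q[0]]).as_matrix(); T[:3,3]=s['eef_pos']
        d['wc']=T@d['T_tool_cam']
    else: d['wc']=np.linalg.inv(d['extrinsics'])
    return d
def cloud(d):
    z=d['z_map']; v,u=np.mgrid[:z.shape[0],:z.shape[1]]
    P=np.stack([(u-d['cx'])/d['fx']*z,(v-d['cy'])/d['fy']*z,z],-1)
    W=P@d['wc'][:3,:3].T+d['wc'][:3,3]; W[z==0]=np.nan
    return W
def save(d,name,crop=None,k=1):
    im=d['image'][...,::-1]
    if crop: a,b,c,e=crop; im=im[b:e,a:c]
    cv2.imwrite(name,cv2.resize(im,None,fx=k,fy=k,interpolation=cv2.INTER_CUBIC))
E
python3 - <<'E'
from h import *
D={n:snap(n) for n in('top','side')}
pickle.dump(D,open('d0.pkl','wb'))
a=np.hstack([D[n]['image'] for n in D])[...,::-1]
for n in D: save(D[n],f'pics/{n}0.png',None,1.5)
for n in D: print(n,D[n]['wc'].round(3).tolist(),D[n]['fx'])
print(arm.get_state())
E
```

```text
pics
top [[-0.028, -0.99, 0.136, 0.406], [-1.0, 0.027, -0.004, -0.054], [0.0, -0.136, -0.991, 1.165], [0.0, 0.0, 0.0, 1.0]] 348.0045251582
side [[-0.933, -0.2, 0.299, 0.2], [-0.359, 0.49, -0.794, 0.833], [0.012, -0.849, -0.528, 0.718], [0.0, 0.0, 0.0, 1.0]] 396.44737182832574
{'t': 0.1, 'qpos': array([-1.41330278e+00,  1.81453323e-01,  1.60786978e+00, -1.90909856e-05,
        1.35377626e+00, -2.06306828e-01]), 'joint_vel': array([-2.43402672e-03, -7.25014152e-04, -1.75699624e-03,  1.67981540e-04,
        2.42647850e-04,  7.28408568e-05]), 'joint_torque': array([ 3.59702090e-04, -4.34824491e+01, -3.42698121e+01,  7.05341832e-02,
        3.40253930e-02, -4.00841498e-05]), 'eef_pos': array([ 0.20453779, -0.5369177 ,  0.24892623]), 'eef_rot': array([-7.53361586e-04,  9.83501075e-01,  1.80900715e-01,  9.06786192e-06]), 'contact_force': array([0.57423689, 0.00649722, 0.25826602]), 'torque': array([0.04132384, 0.01838524, 0.00320608]), 'gripper_force': 0.0, 'grip_width': 0.08807246326672982}
```

View pics/top0.png

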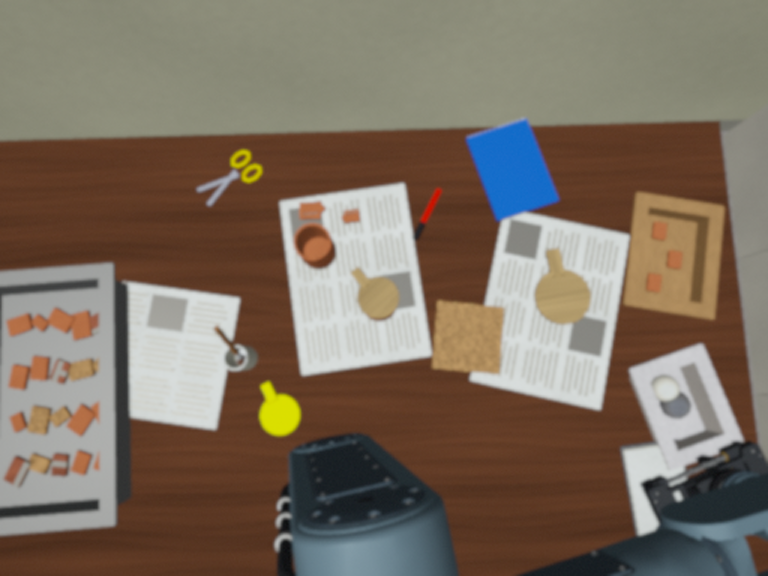

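View pics/side0.png

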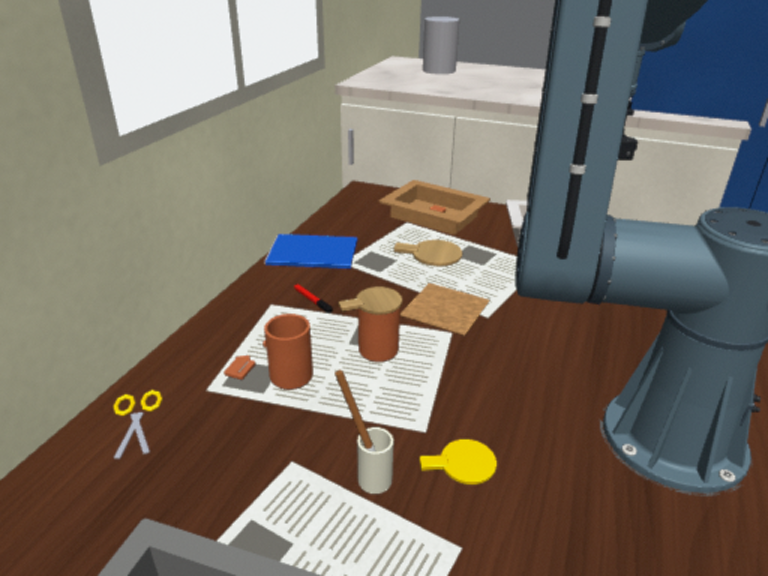

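The top view (768-px picture) has these candidates:
- **Lids:** yellow at (280,413), a small wooden one on a jar at (378,297), and a larger wooden one lying at (562,295). Yellow is excluded, so the smaller wooden one at (378,297) is meant.
- **Jars:** lidded at (378,297) and open at (314,245). The lidded one is nearer the base, so it is meant.
- **Others:** pot at (240,357), brush end at (217,328), cork mat at (468,337), sherds at (311,210) and (351,216), marker at (428,212).

The side view agrees: lidded jar at (380,325), pot at (375,460).

```bash
cat > m.py <<'E'
from h import *
D=pickle.load(open('d0.pkl','rb'))
save(D['top'],'pics/crop0.png',(130,110,350,290),3.4)
box={'top':{'lid':(225,170,275,220),'pot':(140,210,175,255),'pad':(285,195,340,252),'jar2':(190,145,225,180)},
     'side':{'lid':(222,188,272,215),'pot':(235,280,266,330),'pad':(265,185,330,225)}}
C={n:cloud(D[n]) for n in D}
for n in D:
    hsv=cv2.cvtColor(D[n]['image'],cv2.COLOR_RGB2HSV)
    W=C[n]
    def sel(b,lo,hi):
        m=np.zeros(W.shape[:2],bool); m[b[1]:b[3],b[0]:b[2]]=1
        return m&(W[...,2]>lo)&(W[...,2]<hi)
    m=sel(box[n]['lid'],.105,.16); P=W[m]; print(n,'lid',len(P),np.nanpercentile(P,[2,50,98],axis=0).round(4).tolist())
    # plug-free: lug direction by farthest points
    (cx,cy),r=cv2.minEnclosingCircle(P[:,:2].astype(np.float32)); 
    med=np.median(P[:,:2],0); 
    from scipy.optimize import least_squares
    dd=np.linalg.norm(P[:,:2]-med,axis=1); far=P[dd>.05]; print(' med',med,'far dir',np.degrees(np.arctan2(*(far[:,:2].mean(0)-med)[::-1])),'n',len(far),'max',dd.max(), 'rad98', np.percentile(dd,90))
    # circle centre: distance-transform style, remove lug
    u=far[:,:2].mean(0)-med;u/=np.linalg.norm(u); body=P[(P[:,:2]-med)@u<.03]; h=cv2.convexHull(body[:,:2].astype(np.float32))[:,0]
    s=least_squares(lambda p:np.hypot(*(h-p[:2]).T)-p[2],[*med,.043],loss='soft_l1',f_scale=.002).x; print(' circ',s.round(4))
    d=far[:,:2].mean(0)-s[:2]; print(' lugdir',np.degrees(np.arctan2(d[1],d[0])))
    m=sel(box[n]['pad'],.002,.02)&(hsv[...,1]>90); P=W[m]; print(' pad',np.percentile(P,[1,50,99],axis=0).round(4).tolist(), cv2.minAreaRect(P[:,:2].astype(np.float32)))
    m=sel(box[n]['pot'],.075,.095)&(hsv[...,1]<60); P=W[m]; print(' pot',len(P),np.percentile(P,[1,50,99],axis=0).round(4).tolist(), cv2.minEnclosingCircle(P[:,:2].astype(np.float32)))
    m=sel((135,205,175,250) if n=='top' else (215,235,265,310),.095,.25); P=W[m]; print(' brush',len(P)); o=np.argsort(P[:,2]); 
    for g in np.array_split(P[o],6): print('  ',g.mean(0).round(4))
E
python3 m.py
```

```text
top lid 705 [[0.4986, -0.0723, 0.1188], [0.5406, -0.0298, 0.123], [0.5906, 0.011, 0.1276]]
 med [ 0.54060082 -0.02982558] far dir 39.008952036546006 n 48 max 0.0699067237926565 rad98 0.04627966150079354
 circ [ 0.5362 -0.0343  0.0416]
 lugdir 39.61494774625061
 pad [[0.3842, -0.3029, 0.0021], [0.4596, -0.2242, 0.0059], [0.5444, -0.15, 0.0109]] ((0.4640323519706726, -0.2242087721824646), (0.1639784425497055, 0.18709762394428253), 87.84525299072266)
 pot 83 [[0.4017, 0.2385, 0.0768], [0.424, 0.2596, 0.0837], [0.4478, 0.2884, 0.0882]] ((0.42550382018089294, 0.2636810541152954), 0.026613784953951836)
 brush 82
   [0.4456 0.2616 0.1089]
   [0.4517 0.2629 0.1297]
   [0.4595 0.2629 0.1503]
   [0.4656 0.2637 0.1691]
   [0.4719 0.2632 0.1853]
   [0.4773 0.2655 0.1962]
side lid 589 [[0.4962, -0.0701, 0.107], [0.5382, -0.0182, 0.1216], [0.5896, 0.0147, 0.1247]]
 med [ 0.53821715 -0.01816014] far dir -22.596936544874673 n 77 max 0.06434225108565657 rad98 0.051851324585045905
 circ [ 0.5413 -0.0304  0.0472]
 lugdir 8.579002124943235
 pad [[0.3797, -0.3015, 0.0021], [0.4522, -0.2209, 0.0048], [0.5329, -0.1491, 0.008]] ((0.4581203758716583, -0.22773194313049316), (0.1523556113243103, 0.15474888682365417), 83.05339050292969)
 pot 188 [[0.3987, 0.2396, 0.0752], [0.4203, 0.2725, 0.0822], [0.4485, 0.29, 0.0856]] ((0.42423078417778015, 0.263925164937973), 0.026518819853663445)
 brush 258
   [0.4437 0.2673 0.1044]
   [0.45   0.268  0.1229]
   [0.4564 0.2683 0.1412]
   [0.4626 0.2685 0.1587]
   [0.4684 0.269  0.1753]
   [0.4746 0.2683 0.1911]
```

View pics/crop0.png

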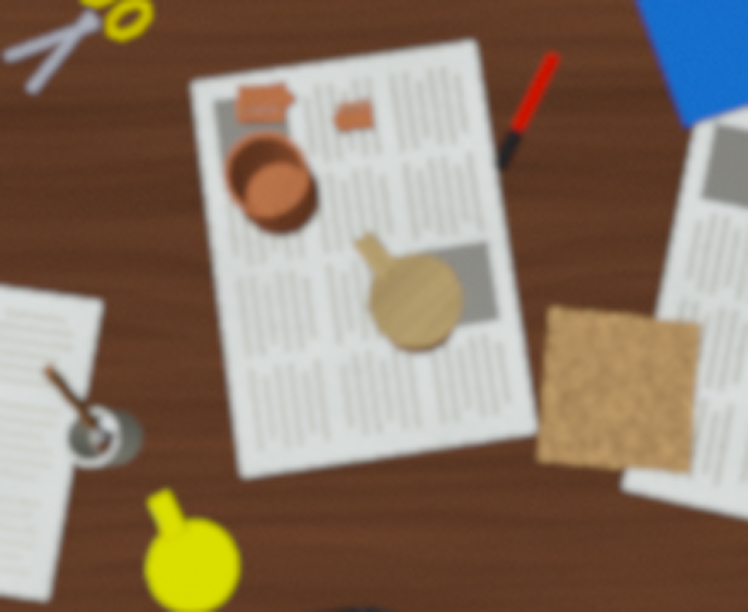

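The crop shows the smaller wooden lid at (417,301) sitting on the nearer jar, with its lug toward (370,243). That is the one to take. Moving over it for a close look.

Request:
{"name": "step_arm", "arguments": {"deltas": [2.8,4,0,0,0,1.6,2.8,4,0,0,0,1.6,2.8,4,0,0,0,1.6,2.8,4,0,0,0,1.6,2.8,4,0,0,0,1.6,2.8,4,0,0,0,1.6,2.8,4,0,0,0,1.6,2.8,4,0,0,0,1.6,2.8,4,0,0,0,1.6,2.8,4,0,0,0,1.6,2.8,4,0,0,0,1.6,2.5,3.5,0,0,0,1.6]}}

```text
t: 1.3
eef_pos: [0.5384, -0.06, 0.2495]
eef_rot: [-0.0, 0.939, 0.343, -0.0]
contact_force: [1.0, -1.1, -0.1]
grip_width: 0.0883
gripper_force: 0.0
```

```bash
python3 - <<'E'
from h import *
d=snap('wrist'); pickle.dump(d,open('w1.pkl','wb')); save(d,'pics/w1.png')
s=arm.get_state(); print(s['eef_pos'],s['eef_rot'],s['t'],d['wc'].round(3).tolist(),d['fx'],d['cx'],d['cy'])
D=pickle.load(open('d0.pkl','rb'));W=cloud(D['top']);P=W[150:175,195:222].reshape(-1,3);P=P[P[:,2]>.09];print('jar2',np.percentile(P,[2,50,98],axis=0))
E
```

```text
[ 0.54073646 -0.05554466  0.24953823] [-0.00119619  0.93850015  0.34527361  0.00147637] 1.35 [[0.645, -0.727, -0.235, 0.599], [-0.764, -0.614, -0.198, -0.008], [0.0, 0.307, -0.952, 0.385], [0.0, 0.0, 0.0, 1.0]] 304.8823190263407 249.8182298441655 191.4990031210088
jar2 [[0.61888978 0.06020999 0.09420613]
 [0.65543307 0.09963042 0.11329919]
 [0.69207638 0.13661088 0.11818439]]
```

View pics/w1.png

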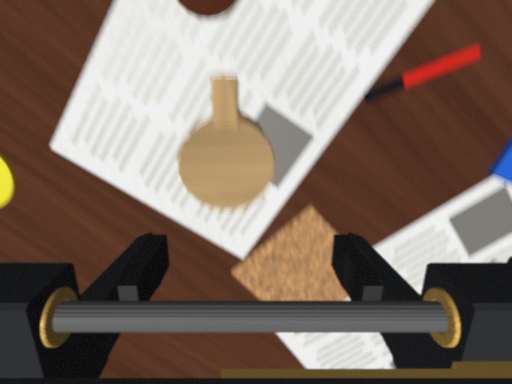

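The wrist view shows the lid disc at (227,160) and its lug at (225,100). I'll measure them here by mask.

```bash
cat >> h.py <<'E'
def ray(d,uv,zp):
    uv=np.atleast_2d(uv).astype(float)
    r=np.c_[(uv[:,0]-d['cx'])/d['fx'],(uv[:,1]-d['cy'])/d['fy'],np.ones(len(uv))]@d['wc'][:3,:3].T
    o=d['wc'][:3,3]; return o+r*((zp-o[2])/r[:,2])[:,None]
def lid(d,box,zt,lz):
    hsv=cv2.cvtColor(d['image'],cv2.COLOR_RGB2HSV); W=cloud(d)
    m=np.zeros(hsv.shape[:2],np.uint8); a,b,c,e=box; m[b:e,a:c]=1
    m=m&(abs(W[...,2]-lz)<.012)&(hsv[...,1]>50); m=m.astype(np.uint8)
    m=cv2.morphologyEx(m,cv2.MORPH_OPEN,np.ones((3,3)))
    print('z med',np.median(W[m>0][:,2]))
    op=cv2.morphologyEx(m,cv2.MORPH_OPEN,cv2.getStructuringElement(cv2.MORPH_ELLIPSE,(51,51)) )
    c=max(cv2.findContours(op,cv2.RETR_EXTERNAL,cv2.CHAIN_APPROX_NONE)[0],key=cv2.contourArea)
    (u,v),ax,_=cv2.fitEllipse(c); C=ray(d,[u,v],zt)[0]
    lug=((m>0)&(cv2.dilate(op,np.ones((9,9)))==0)); v2,u2=np.nonzero(lug); L=ray(d,[u2.mean(),v2.mean()],zt)[0]
    dd=(L-C)[:2]; print('ell',u,v,ax,'C',C.round(4),'lug px',u2.mean(),v2.mean(),len(u2),'ang',np.degrees(np.arctan2(dd[1],dd[0])),np.linalg.norm(dd))
    return C,dd/np.linalg.norm(dd)
E
python3 - <<'E'
from h import *
d=pickle.load(open('w1.pkl','rb')); C,u=lid(d,(150,60,300,225),.123,.122); print('lug',C[:2]+.061*u)
E
```

```text
z med 0.12343640847908796Traceback (most recent call last):
  File "<stdin>", line 2, in <module>
  File "h.py", line 31, in lid
    c=max(cv2.findContours(op,cv2.RETR_EXTERNAL,cv2.CHAIN_APPROX_NONE)[0],key=cv2.contourArea)
ValueError: max() iterable argument is empty
```

```bash
sed -i "s/    print('z med'/    m=cv2.morphologyEx(m,cv2.MORPH_CLOSE,np.ones((7,7)))\n    print('z med'/" h.py
python3 - <<'E'
from h import *
d=pickle.load(open('w1.pkl','rb')); C,u=lid(d,(150,60,300,225),.123,.122); print('lug',C[:2]+.061*u)
E
```

```text
z med nan
ell 226.38644409179688 164.05355834960938 (87.48523712158203, 93.9131851196289) C [ 0.5408 -0.031   0.123 ] lug px 225.13333333333333 97.53555555555556 900 ang 39.87883328619098 0.055741894502489786
lug [0.58761931 0.00806701]
```

```bash
python3 - <<'E'
from h import *
d=snap('wrist'); C,u=lid(d,(130,50,320,235),.123,.122); print('lug',C[:2]+.061*u); s=arm.get_state(); print(s['eef_pos'],s['eef_rot'],s['t'])
y=R.from_quat(np.roll(s['eef_rot'],-1)).as_matrix()[:,1]; print(np.degrees(np.arctan2(y[1],y[0])))
print('grip - C', C[:2]+.061*u-s['eef_pos'][:2])
E
```

```text
z med nan
ell 229.7085723876953 172.6807861328125 (92.39552307128906, 93.69322967529297) C [ 0.5392 -0.0334  0.123 ] lug px 228.77178899082568 104.24770642201835 872 ang 40.027785902658934 0.058261983573558496
lug [0.58588384 0.00585858]
[ 0.53924413 -0.05807155  0.24931971] [-6.79114159e-04  9.38508022e-01  3.45256572e-01  3.61646126e-04] 1.4
-49.6050365514326
grip - C [0.0466397  0.06393013]
```

Request:
{"name": "step_arm", "arguments": {"deltas": [2.3,3.2,0,0,0,0,2.3,3.2,0,0,0,0,0,0,-3,0,0,0,0,0,-3,0,0,0,0,0,-2.5,0,0,0,0,0,-2,0,0,0,0,0,-0.5,0,0,0,0,0,0,0,0,0,0,0,0,0,0,0], "gripper": 0.55}}

```text
t: 2.3
eef_pos: [0.5842, 0.0011, 0.1408]
eef_rot: [0.0, 0.94, 0.342, 0.001]
contact_force: [-0.4, -0.0, 0.5]
grip_width: 0.0486
gripper_force: 0.0
```

```bash
python3 - <<'E'
from h import *
d=snap('wrist'); save(d,'pics/w2.png'); s=arm.get_state(); print(s['eef_pos'],s['contact_force'])
E
```

```text
[0.58446276 0.00118911 0.14114651] [-0.17046913 -0.49027236  0.45357575]
```

View pics/w2.png

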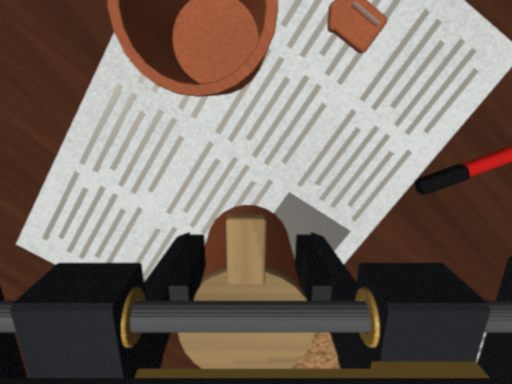

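The lug, at (246,245), lies centred between the open fingers, and its tip is free at (247,210). Now descend and pinch.

Request:
{"name": "step_arm", "arguments": {"deltas": [0.2,0.35,-1.0,0,0,0,0,0,-1.0,0,0,0,0,0,-0.9,0,0,0,0,0,0,0,0,0]}}

```text
t: 2.75
eef_pos: [0.5842, 0.0055, 0.1086]
eef_rot: [-0.001, 0.94, 0.342, -0.002]
contact_force: [-0.0, 0.7, 0.1]
grip_width: 0.0485
gripper_force: 0.0
```

Request:
{"name": "step_arm", "arguments": {"deltas": [0,0,0,0,0,0,0,0,0,0,0,0,0,0,0,0,0,0,0,0,0,0,0,0,0,0,0,0,0,0,0,0,0,0,0,0], "gripper": 0, "newtons": 25}}

```text
t: 3.35
eef_pos: [0.5859, 0.0051, 0.1111]
eef_rot: [0.0, 0.94, 0.342, 0.0]
contact_force: [0.3, -0.7, 1.0]
grip_width: 0.0212
gripper_force: 25.0
```

Request:
{"name": "step_arm", "arguments": {"deltas": [-0.02,-0.02,0.53,1.93,-2.3,0,-0.03,-0.02,0.53,1.93,-2.3,0,-0.03,-0.02,0.53,1.93,-2.3,0,-0.03,-0.03,0.52,1.93,-2.3,0,0,0,0,0,0,0,0,0,0,0,0,0], "newtons": 40}}

```text
t: 3.95
eef_pos: [0.5844, 0.0039, 0.1318]
eef_rot: [-0.035, 0.935, 0.34, 0.098]
contact_force: [-0.5, 0.2, -0.3]
grip_width: 0.0212
gripper_force: 40.0
```

Request:
{"name": "step_arm", "arguments": {"deltas": [0,0,0.5,0,0,0,0,0,1,0,0,0,0,0,1,0,0,0,0,0,2,0,0,0,0,0,3,0,0,0,0,0,0,0,0,0,0,0,0,0,0,0]}}

```text
t: 4.65
eef_pos: [0.5851, 0.0042, 0.2079]
eef_rot: [-0.035, 0.934, 0.341, 0.099]
contact_force: [0.8, -0.5, -1.5]
grip_width: 0.021
gripper_force: 40.0
```

```bash
python3 - <<'E'
from h import *
d=snap('side'); e=snap('wrist'); t=snap('top')
im=np.vstack([np.hstack([d['image'][90:350,150:406],e['image'][120:380,130:386]])])[...,::-1]
cv2.imwrite('pics/l1.png',cv2.resize(im,None,fx=1.5,fy=1.5)); 
W=cloud(t); hsv=cv2.cvtColor(t['image'],cv2.COLOR_RGB2HSV)
P=W[150:260,180:300].reshape(-1,3);h=hsv[150:260,180:300].reshape(-1,3)
print(arm.get_state()['eef_pos'],arm.get_state()['contact_force'])
E
```

```text
[0.58370071 0.00448739 0.20547777] [ 0.2385483   0.04154568 -0.47842603]
```

View pics/l1.png

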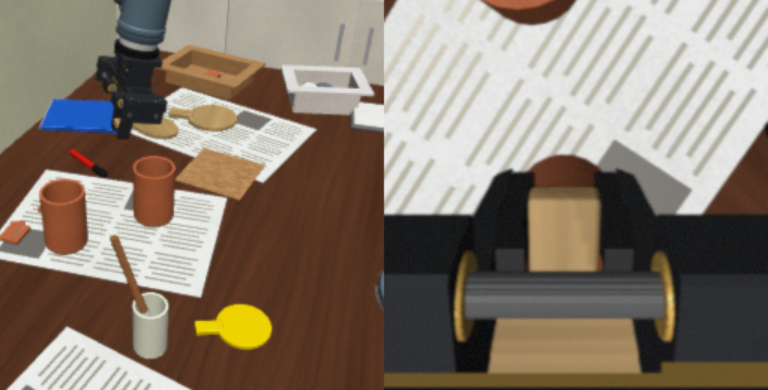

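The side view shows the lid in the gripper and the jar now open at (155,190), still in place. The wrist view shows the lug held squarely. Next, a refined mat centre.

```bash
python3 - <<'E'
from h import *
D=pickle.load(open('d0.pkl','rb'))
B={'top':(280,192,345,255),'side':(260,180,335,228)}
for n in D:
    hsv=cv2.cvtColor(D[n]['image'],cv2.COLOR_RGB2HSV); a,b,c,e=B[n]
    m=np.zeros(hsv.shape[:2],np.uint8); m[b:e,a:c]=1
    m=(m>0)&(hsv[...,1]>70)&(hsv[...,2]>110); m=cv2.morphologyEx(m.astype(np.uint8),cv2.MORPH_OPEN,np.ones((5,5)))
    c=max(cv2.findContours(m,cv2.RETR_EXTERNAL,cv2.CHAIN_APPROX_NONE)[0],key=cv2.contourArea)
    print(n,cv2.minAreaRect(ray(D[n],c[:,0],.006)[:,:2].astype(np.float32)))
s=arm.get_state(); print(s['eef_pos'],s['eef_rot'],s['t'])
E
```

```text
top ((0.4590235650539398, -0.22729888558387756), (0.1511443853378296, 0.15724259614944458), 83.26981353759766)
side ((0.45487073063850403, -0.22451362013816833), (0.15472394227981567, 0.15138718485832214), 82.57878875732422)
[0.58370071 0.00448739 0.20547777] [-0.03638728  0.93449352  0.34046787  0.0973625 ] 4.8
```

Request:
{"name": "step_arm", "arguments": {"deltas": [-1.0,-2.4,0,0,0,0,-1.4,-3.4,0,-0.8,0.96,0,-1.6,-3.8,0,-0.8,0.96,0,-1.6,-3.8,0,-0.8,0.95,0,-1.5,-3.4,0,-0.8,0.95,0,-1.0,-2.35,-2,0,0,0,0,0,-4,0,0,0,0,0,-4,0,0,0,0,0,-3,0,0,0,0,0,0,0,0,0,0,0,0,0,0,0]}}

```text
t: 5.9
eef_pos: [0.503, -0.1869, 0.0763]
eef_rot: [-0.022, 0.938, 0.342, 0.057]
contact_force: [0.9, -0.3, -0.1]
grip_width: 0.021
gripper_force: 40.0
```

```bash
python3 - <<'E'
from h import *
s=arm.get_state(); print(s['eef_pos'],s['t'],s['contact_force']); M=R.from_quat(np.roll(s['eef_rot'],-1)).as_matrix(); print(M.round(3).tolist())
E
```

```text
[ 0.50302555 -0.18685826  0.07627208] 5.9 [ 0.88196974 -0.27318835 -0.09327862]
[[0.76, 0.643, 0.092], [0.638, -0.766, 0.08], [0.122, -0.002, -0.993]]
```

Request:
{"name": "step_arm", "arguments": {"deltas": [0,0,-2.5,0,0,0,0,0,-1.5,0,0,0,0,0,-0.8,0,0,0,0,0,-0.3,0,0,0,0,0,0,0,0,0,0,0,0,0,0,0]}}

```text
t: 6.5
eef_pos: [0.5041, -0.1876, 0.0266]
eef_rot: [-0.02, 0.938, 0.342, 0.058]
contact_force: [-0.5, 0.1, -0.4]
grip_width: 0.0206
gripper_force: 40.0
```

Request:
{"name": "step_arm", "arguments": {"deltas": [0,0,-0.2,0,0,0,0,0,0,0,0,0,0,0,0,0,0,0]}}

```text
t: 6.8
eef_pos: [0.5036, -0.1873, 0.024]
eef_rot: [-0.021, 0.938, 0.342, 0.058]
contact_force: [-0.4, -1.1, -0.1]
grip_width: 0.021
gripper_force: 40.0
```

Request:
{"name": "step_arm", "arguments": {"deltas": [0,0,-0.2,0,0,0,0,0,0,0,0,0,0,0,0,0,0,0]}}

```text
t: 7.1
eef_pos: [0.5035, -0.1872, 0.0218]
eef_rot: [-0.021, 0.938, 0.342, 0.058]
contact_force: [-0.1, -0.3, -1.3]
grip_width: 0.0209
gripper_force: 40.0
```

Request:
{"name": "step_arm", "arguments": {"deltas": [0,0,-0.15,0,0,0,0,0,0,0,0,0,0,0,0,0,0,0]}}

```text
t: 7.4
eef_pos: [0.5036, -0.1873, 0.0204]
eef_rot: [-0.021, 0.938, 0.342, 0.058]
contact_force: [0.7, 0.6, 0.6]
grip_width: 0.0208
gripper_force: 40.0
```

Request:
{"name": "step_arm", "arguments": {"deltas": [0,0,-0.15,0,0,0,0,0,0,0,0,0,0,0,0,0,0,0]}}

```text
t: 7.7
eef_pos: [0.5037, -0.1873, 0.0189]
eef_rot: [-0.021, 0.938, 0.342, 0.058]
contact_force: [1.4, 2.3, 0.7]
grip_width: 0.0212
gripper_force: 40.0
```

Request:
{"name": "step_arm", "arguments": {"deltas": [0,0,0,0,0,0,0,0,0,0,0,0], "newtons": 3}}

```text
t: 7.9
eef_pos: [0.5034, -0.1872, 0.0187]
eef_rot: [-0.021, 0.938, 0.342, 0.057]
contact_force: [0.4, 0.1, -0.3]
grip_width: 0.0217
gripper_force: 3.0
```

Request:
{"name": "step_arm", "arguments": {"deltas": [0,0,0,0,0,0,0,0,0,0,0,0,0,0,0,0,0,0,0,0,0,0,0,0], "gripper": 0.45}}

```text
t: 8.3
eef_pos: [0.5035, -0.1873, 0.0188]
eef_rot: [-0.021, 0.938, 0.342, 0.058]
contact_force: [0.1, -0.5, -0.6]
grip_width: 0.0396
gripper_force: 0.0
```

Request:
{"name": "step_arm", "arguments": {"deltas": [0,0,1,0,0,0,0,0,3,0,0,0,0,0,5,-2,2.3,0,0,0,5,-2,2.3,0,0,0,4,-0.5,0.7,0,0,0,0,0,0,0]}}

```text
t: 8.9
eef_pos: [0.5072, -0.1889, 0.2066]
eef_rot: [0.005, 0.939, 0.343, 0.004]
contact_force: [-0.0, -0.4, 0.9]
grip_width: 0.0397
gripper_force: 0.0
```

```bash
python3 - <<'E'
from h import *
t=snap('top'); s=snap('side'); pickle.dump({'top':t,'side':s},open('d1.pkl','wb'))
im=np.hstack([cv2.resize(s['image'][90:350,150:406],None,fx=1.5,fy=1.5),cv2.resize(t['image'][130:260,220:348],(384,390))])[...,::-1]
cv2.imwrite('pics/l2.png',im); st=arm.get_state(); print(st['eef_pos'],st['eef_rot'],st['t'])
E
```

```text
[ 0.50410378 -0.1874282   0.20040443] [0.00130495 0.93948471 0.34258417 0.0016946 ] 9.0
```

View pics/l2.png

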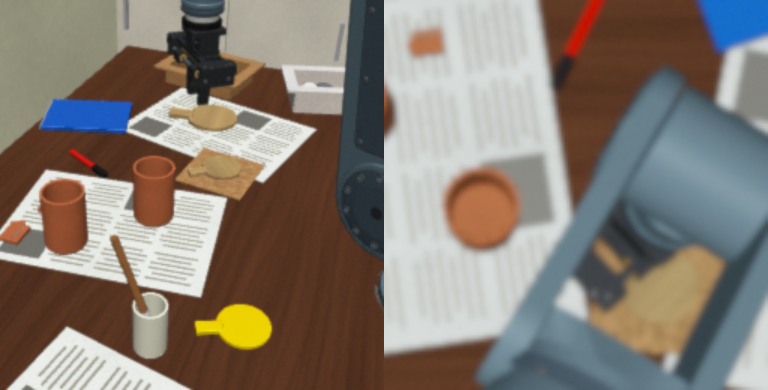

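The lid lies right way up on the mat, at (217,165) in the left half, and the jar stands open and untouched. On to the brush, and measuring the jar mouth from the new top view.

Request:
{"name": "step_arm", "arguments": {"deltas": [-0.4,3,2.5,0,0,-3.7,-0.4,4,2.5,0,0,-3.7,-0.4,4,2,0,0,-3.7,-0.4,4.2,2,0,0,-3.7,-0.4,4.5,1.5,0,0,-3.7,-0.4,4.5,1,0,0,-3.7,-0.4,4.5,1,0,0,-3.7,-0.4,4.5,0.5,0,0,-3.7,-0.4,4.5,0,0,0,-3.7,-0.4,4,0,0,0,-3.7,-0.4,3,0,0,0,-3.4,0,0,0,0,0,0]}}

```text
t: 10.2
eef_pos: [0.4577, 0.2623, 0.3264]
eef_rot: [0.0, 1.0, -0.002, -0.001]
contact_force: [0.3, -1.0, -0.7]
grip_width: 0.04
gripper_force: 0.0
```

```bash
python3 - <<'E'
from h import *
snap('wrist')
d=snap('wrist'); save(d,'pics/b1.png'); pickle.dump(d,open('b1.pkl','wb')); s=arm.get_state(); print(s['eef_pos'],s['eef_rot'],s['t'])
D=pickle.load(open('d1.pkl','rb')); t=D['top']; W=cloud(t)
sub=W[180:222,232:275]; P=sub.reshape(-1,3)
rim=P[(P[:,2]>.105)&(P[:,2]<.125)]; h=cv2.convexHull(rim[:,:2].astype(np.float32))[:,0]
print('rim',len(rim),cv2.minEnclosingCircle(rim[:,:2].astype(np.float32)),np.median(rim[:,2]))
# rim contour by colour
hsv=cv2.cvtColor(t['image'],cv2.COLOR_RGB2HSV); m=(hsv[...,1]>110)&(hsv[...,0]<14); b=np.zeros(m.shape,bool);b[175:225,228:280]=1
c=max(cv2.findContours((m&b).astype(np.uint8),cv2.RETR_EXTERNAL,cv2.CHAIN_APPROX_NONE)[0],key=cv2.contourArea)
print(cv2.fitEllipse(c), cv2.minEnclosingCircle(ray(t,c[:,0],.115)[:,:2].astype(np.float32)))
q=P[np.hypot(P[:,0]-.538,P[:,1]+.0335)<.02]; print('inner z',np.percentile(q[:,2],[5,25,50,75,95]).round(4),len(q))
E
```

```text
[0.4587062  0.25954651 0.32688918] [ 0.00103054  0.99999712 -0.00191808 -0.00101094] 10.3
rim 163 ((0.5375242829322815, -0.03476462513208389), 0.03992753103375435) 0.11470728160532273
((252.38755798339844, 198.84866333007812), (23.145408630371094, 25.014081954956055), 9.596627235412598) ((0.535580039024353, -0.03928883373737335), 0.0400184690952301)
inner z [0.0261 0.0282 0.0295 0.0313 0.0326] 116
```

View pics/b1.png

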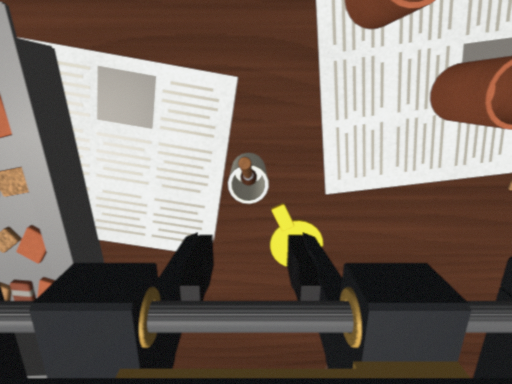

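The wrist view has the pot rim at (248,183) and the brush handle's end at (245,161). Fit the handle axis from all three views.

```bash
python3 - <<'E'
from h import *
D=pickle.load(open('d1.pkl','rb')); D['wrist']=pickle.load(open('b1.pkl','rb'))
bx={'top':(135,205,175,250),'side':(215,235,265,310),'wrist':(225,145,275,205)}
for n,d in D.items():
    W=cloud(d); a,b,c,e=bx[n]; P=W[b:e,a:c].reshape(-1,3); P=P[(P[:,2]>.098)&(P[:,2]<.24)]
    m=np.median(P,0)
    for _ in range(4):
        c0=P.mean(0); v=np.linalg.svd(P-c0)[2][0]; v*=np.sign(v[2]); r=np.linalg.norm(np.cross(P-c0,v),axis=1); P=P[r<max(.006,np.percentile(r,95)*.9)] if _<3 else P
    w=c0-d['wc'][:3,3]; w/=np.linalg.norm(w); w-=v*(w@v); k=np.linalg.norm(w); w/=k
    ax=c0+w*.0047; top=np.percentile(P@v,99)
    f=lambda z:(ax+v*(z-ax[2])/v[2]).round(4)
    print(n,len(P),'v',v.round(3),'at .10',f(.1),'at .165',f(.165),'zmax',P[:,2].max().round(4))
W=cloud(D['wrist']);P=W[150:215,215:285].reshape(-1,3);hs=cv2.cvtColor(D['wrist']['image'],cv2.COLOR_RGB2HSV)[150:215,215:285].reshape(-1,3)
P=P[(P[:,2]>.077)&(P[:,2]<.092)&(hs[:,1]<60)];print('pot',len(P),cv2.minEnclosingCircle(P[:,:2].astype(np.float32)),np.median(P[:,2]))
E
```

```text
top 77 v [0.349 0.026 0.937] at .10 [0.4444 0.2648 0.1   ] at .165 [0.4686 0.2666 0.165 ] zmax 0.1982
side 223 v [0.333 0.015 0.943] at .10 [0.4448 0.264  0.1   ] at .165 [0.4677 0.265  0.165 ] zmax 0.1973
wrist 200 v [0.382 0.024 0.924] at .10 [0.4427 0.264  0.1   ] at .165 [0.4696 0.2657 0.165 ] zmax 0.1987
pot 395 ((0.42539605498313904, 0.2632453739643097), 0.025968927890062332) 0.08473415064028028
```

Request:
{"name": "step_arm", "arguments": {"deltas": [1.0,0.1,-1.0,0,5,0,1.0,0.1,-2.0,0,5,0,1.0,0.2,-2.5,0,5,0,1.0,0.2,-2.0,-1,5,0,0,0,-0.5,0,0,0,0,0,0,0,0,0,0,0,0,0,0,0]}}

```text
t: 11.0
eef_pos: [0.4996, 0.2651, 0.2502]
eef_rot: [0.009, 0.985, -0.004, -0.172]
contact_force: [-0.6, 0.4, 0.9]
grip_width: 0.0395
gripper_force: 0.0
```

```bash
python3 - <<'E'
from h import *
s=arm.get_state(); M=R.from_quat(np.roll(s['eef_rot'],-1)).as_matrix(); g=np.array([.4703,.2658,.1697]); v=np.array([.345,.018,.94])
print(s['eef_pos'],M[:,2].round(3),M[:,1].round(3)); T=g+.008*M[:,2]; print('delta cm',(T-s['eef_pos'])*100)
E
```

```text
[0.49955672 0.26514927 0.25023078] [-0.338 -0.016 -0.941] [-0.005 -1.     0.019]
delta cm [-3.19627086  0.05193217 -8.80580872]
```

Request:
{"name": "step_arm", "arguments": {"deltas": [-1,0.02,-2.7,0,0,0,-1,0.02,-2.7,0,0,0,-0.8,0.01,-2.2,0,0,0,-0.4,0,-1.2,0,0,0,0,0,0,0,0,0,0,0,0,0,0,0]}}

```text
t: 11.6
eef_pos: [0.4684, 0.2665, 0.1628]
eef_rot: [0.009, 0.985, -0.004, -0.171]
contact_force: [-0.7, -0.6, 0.1]
grip_width: 0.0395
gripper_force: 0.0
```

```bash
python3 - <<'E'
from h import *
d=snap('wrist'); save(d,'pics/b2.png',(130,140,386,384),2.2); s=arm.get_state(); print(s['eef_pos'],s['contact_force'])
W=cloud(d); print(W[150:300:10,256].round(3).tolist())
E
```

```text
[0.46880153 0.26652902 0.16293661] [-0.30254932 -0.81864511 -0.61243746]
[[0.45, 0.258, 0.022], [0.451, 0.259, 0.04], [0.451, 0.259, 0.055], [0.45, 0.26, 0.068], [0.451, 0.26, 0.082], [0.446, 0.26, 0.088], [0.454, 0.261, 0.108], [0.459, 0.262, 0.124], [0.464, 0.262, 0.138], [0.468, 0.263, 0.149], [0.472, 0.263, 0.16], [0.475, 0.264, 0.168], [0.478, 0.264, 0.177], [0.481, 0.264, 0.184], [0.483, 0.264, 0.19]]
```

View pics/b2.png

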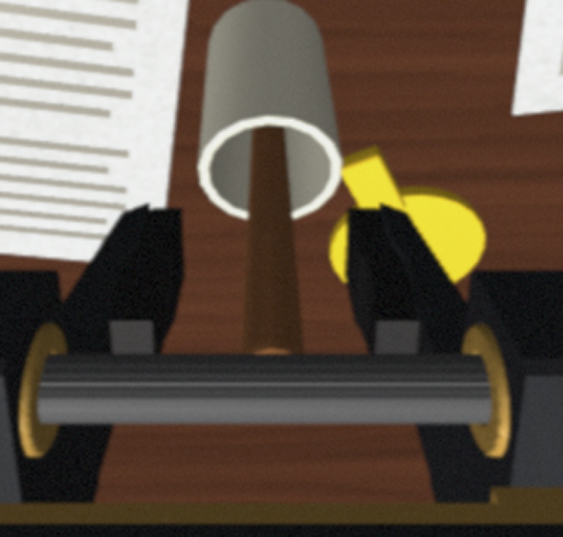

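The handle stands centred between the fingers, at (270,290) in the crop. Grip it and draw it out along its axis.

Request:
{"name": "step_arm", "arguments": {"deltas": [0,0,0,0,0,0,0,0,0,0,0,0,0,0,0,0,0,0,0,0,0,0,0,0,0,0,0,0,0,0,0,0,0,0,0,0], "gripper": 0, "newtons": 50}}

```text
t: 12.25
eef_pos: [0.4676, 0.2662, 0.1608]
eef_rot: [0.01, 0.985, -0.004, -0.173]
contact_force: [0.1, 0.2, 0.9]
grip_width: 0.0108
gripper_force: 50.0
```

Request:
{"name": "step_arm", "arguments": {"deltas": [0.35,0.02,0.95,0,0,0,0.7,0.04,1.9,0,0,0,0.9,0.05,2.4,0,0,0,0.9,0.05,2.4,0,0,0,0.9,0.05,2.4,0,0,0,0.7,0.04,2.2,0,0,0,0,0,1.5,0,-4,0,0,0,1.5,0,-5,0,0,0,0,0,-5,0,0,0,0,1,-5,0,0,0,0,0,0,0,0,0,0,0,0,0]}}

```text
t: 13.45
eef_pos: [0.5118, 0.2687, 0.3141]
eef_rot: [0.0, 1.0, -0.005, -0.009]
contact_force: [0.5, -0.2, -0.1]
grip_width: 0.0104
gripper_force: 50.0
```

```bash
python3 - <<'E'
from h import *
d=snap('side'); t=snap('top'); pickle.dump({'side':d,'top':t},open('d2.pkl','wb')); s=arm.get_state(); M=R.from_quat(np.roll(s['eef_rot'],-1)).as_matrix(); print(s['eef_pos'],M[:,2].round(4),M[:,1].round(4),s['t'])
im=np.hstack([cv2.resize(d['image'][60:340,150:400],(500,560)),])[...,::-1]; cv2.imwrite('pics/b3.png',im)
F=[];J=[]
for i in range(6): arm.snapshot('side'); s=arm.get_state(); F.append(s['contact_force']); J.append(s['joint_torque'])
print(np.mean(F,0).round(2),np.std(F,0).round(2),np.mean(J,0).round(3),np.std(J,0).round(3))
E
```

```text
[0.5123983  0.26859089 0.3133158 ] [-1.790e-02 -2.000e-04 -9.998e-01] [-1.070e-02 -9.999e-01  4.000e-04] 13.55
[ 0.44  0.12 -0.64] [0.16 0.66 0.63] [ 6.2000e-02 -4.4048e+01 -3.6047e+01  1.8000e-02  2.3000e-02 -1.0000e-03] [0.071 0.217 0.021 0.003 0.012 0.   ]
```

View pics/b3.png

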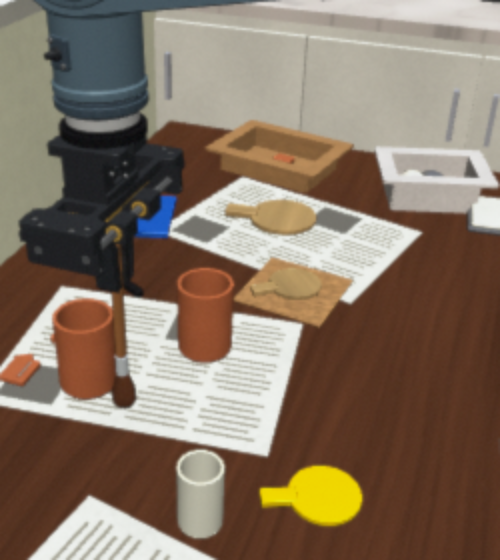

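The side view shows the brush held near vertical, bristles down at (123,390), with the lid on the mat and the jar in place. That is my tenth picture, so from here I use numbers only. Measure the held brush's axis and tip.

```bash
cat > br.py <<'E'
from h import *
def brush(d,p):
    W=cloud(d); P=W.reshape(-1,3); P=P[(np.hypot(P[:,0]-p[0],P[:,1]-p[1])<.03)&(P[:,2]<p[2]-.03)&(P[:,2]>p[2]-.2)]
    c=d['wc'][:3,3]; out=[]
    for z0 in np.arange(p[2]-.13,p[2]-.03,.02):
        q=P[abs(P[:,2]-z0)<.01]
        if len(q)<4: continue
        m=np.median(q,0); w=m-c; w[2]=0; w/=np.linalg.norm(w); out.append(m+w*.0045)
    return P[:,2].min() if len(P) else None,np.array(out).round(4)
E
python3 - <<'E'
from br import *
D=pickle.load(open('d2.pkl','rb')); p=np.array([.5124,.2686,.3133])
z,o=brush(D['side'],p); print(z,o.tolist())
P=cloud(D['side']).reshape(-1,3); P=P[(np.hypot(P[:,0]-p[0],P[:,1]-p[1])<.03)&(P[:,2]<.25)&(P[:,2]>.1)]; print(len(P),np.sort(P[:,2])[:8].round(4)); h=P[P[:,2]<.17]; print('head',np.percentile(h,[5,50,95],axis=0).round(4).tolist())
s=arm.get_state(); print(s['eef_pos'],s['t'])
E
```

```text
0.15371392794721628 [[0.5075, 0.2712, 0.182], [0.5084, 0.2698, 0.2045], [0.5088, 0.269, 0.2229], [0.5095, 0.2693, 0.2436], [0.5092, 0.2689, 0.2629]]
302 [0.1537 0.1543 0.1547 0.1554 0.1559 0.1564 0.1569 0.1573]
head [[0.4969, 0.2681, 0.1555], [0.5029, 0.2791, 0.1629], [0.5156, 0.282, 0.1693]]
[0.51226504 0.26862869 0.31289318] 13.85
```

Request:
{"name": "step_arm", "arguments": {"deltas": [0.3,-3,0.3,1,-1,0,0.4,-4,0,1,0,0,0.4,-4.5,0,1,0,0,0.4,-4.6,0,1,0,0,0.4,-4.6,0,0,0,0,0.4,-4.5,0,0,0,0,0.4,-4,0,0,0,0,0,-0.7,0,0,0,0,0,0,0,0,0,0,0,0,0,0,0,0]}}

```text
t: 14.85
eef_pos: [0.5389, -0.0294, 0.3162]
eef_rot: [-0.035, 0.999, -0.005, 0.0]
contact_force: [-0.2, 0.3, -0.3]
grip_width: 0.0109
gripper_force: 50.0
```

```bash
cat > fz.py <<'E'
from h import *
import sys
F=[]
for i in range(int(sys.argv[1])): arm.snapshot('side'); s=arm.get_state(); F.append(s['contact_force'])
M=R.from_quat(np.roll(s['eef_rot'],-1)).as_matrix()
print('F',np.mean(F,0).round(2),'sd',np.std(F,0).round(2),s['eef_pos'].round(4),M[:,2].round(3),s['t'])
E
python3 - <<'E'
from br import *
for n in('side','top'):
    d=snap(n); s=arm.get_state(); p=s['eef_pos']+[-.002,.008,0]
    print(n,brush(d,p)[1].tolist())
    W=cloud(d).reshape(-1,3); h=W[(np.hypot(W[:,0]-p[0],W[:,1]-p[1])<.035)&(W[:,2]<p[2]-.142)&(W[:,2]>.135)]
    if len(h): print('head',len(h),np.percentile(h,[2,50,98],axis=0).round(4).tolist())
    if n=='side':
        Q=W[(np.hypot(W[:,0]-.5375,W[:,1]+.0345)<.05)&(abs(W[:,2]-.115)<.004)]; print('rim',cv2.minEnclosingCircle(Q[:,:2].astype(np.float32)))
E
python3 fz.py 6
```

```text
side [[0.5374, -0.0181, 0.1839], [0.5374, -0.0214, 0.2076], [0.5378, -0.0236, 0.2256], [0.5372, -0.0232, 0.2461], [0.5375, -0.0263, 0.2667]]
head 54 [[0.5267, -0.0174, 0.1539], [0.5347, -0.0085, 0.1663], [0.5491, -0.0044, 0.1741]]
rim ((0.5371886491775513, -0.03383227437734604), 0.04188956692814827)
top [[0.5374, -0.0194, 0.1851]]
head 4 [[0.5291, -0.0285, 0.1713], [0.5303, -0.0214, 0.1716], [0.5344, -0.0117, 0.1731]]
F [ 0.14 -0.38 -0.86] sd [0.3  0.88 0.56] [ 0.539  -0.0296  0.3164] [ 0.001  0.07  -0.998] 15.25
```

Request:
{"name": "step_arm", "arguments": {"deltas": [0,0,-2,0,0,0,0,0,-3,0,0,0,0,0,-3,0,0,0,0,0,-2,0,0,0,0,0,-1,0,0,0,0,0,0,0,0,0,0,0,0,0,0,0]}}

```text
t: 15.95
eef_pos: [0.5396, -0.0304, 0.2073]
eef_rot: [-0.035, 0.999, -0.005, 0.001]
contact_force: [0.6, -0.1, -0.4]
grip_width: 0.0107
gripper_force: 50.0
```

```bash
python3 fz.py 12
```

```text
F [-0.08 -0.21 -0.64] sd [0.55 0.61 0.46] [ 0.539  -0.0303  0.2064] [ 0.001  0.07  -0.998] 16.55
```

Request:
{"name": "step_arm", "arguments": {"deltas": [0,0,-0.5,0,0,0,0,0,-0.4,0,0,0,0,0,0,0,0,0]}}

```text
t: 16.85
eef_pos: [0.5384, -0.0301, 0.1962]
eef_rot: [-0.035, 0.999, -0.005, -0.0]
contact_force: [-0.1, -0.1, -0.3]
grip_width: 0.0106
gripper_force: 50.0
```

```bash
python3 fz.py 8
```

```text
F [ 0.28 -0.12 -0.56] sd [0.42 0.6  0.61] [ 0.5391 -0.0303  0.1975] [ 0.002  0.07  -0.998] 17.25
```

Request:
{"name": "step_arm", "arguments": {"deltas": [0,0,-0.3,0,0,0,0,0,-0.3,0,0,0,0,0,0,0,0,0]}}

```text
t: 17.55
eef_pos: [0.5387, -0.0302, 0.1908]
eef_rot: [-0.035, 0.999, -0.005, 0.0]
contact_force: [-0.8, 0.7, 0.7]
grip_width: 0.0107
gripper_force: 50.0
```

```bash
python3 fz.py 10
```

```text
F [ 0.04  0.11 -0.01] sd [0.43 0.64 0.36] [ 0.5391 -0.0303  0.1914] [ 0.001  0.07  -0.998] 18.05
```

Request:
{"name": "step_arm", "arguments": {"deltas": [0,0,-0.15,0,0,0,0,0,-0.15,0,0,0,0,0,0,0,0,0]}}

```text
t: 18.35
eef_pos: [0.539, -0.0303, 0.1882]
eef_rot: [-0.035, 0.999, -0.005, 0.0]
contact_force: [0.2, 0.3, 1.3]
grip_width: 0.0111
gripper_force: 50.0
```

```bash
python3 fz.py 10
```

```text
F [0.3  0.06 1.17] sd [0.34 0.42 0.51] [ 0.539  -0.0303  0.1884] [ 0.001  0.07  -0.998] 18.85
```

Request:
{"name": "step_arm", "arguments": {"deltas": [0,0,-0.14,0,0,0,0,0,0,0,0,0,0,0,0,0,0,0]}}

```text
t: 19.15
eef_pos: [0.5391, -0.0303, 0.1869]
eef_rot: [-0.035, 0.999, -0.005, 0.0]
contact_force: [-0.5, 0.2, 1.2]
grip_width: 0.0106
gripper_force: 50.0
```

```bash
python3 fz.py 6
```

```text
F [-0.02  0.21  1.8 ] sd [0.66 0.45 0.29] [ 0.539  -0.0303  0.187 ] [ 0.001  0.07  -0.998] 19.45
```

Request:
{"name": "step_arm", "arguments": {"deltas": [0,0.2,0,0,0,0,0,0.2,0,0,0,0,0,0.2,0,0,0,0,0,0.1,0,0,0,0,0,0,0,0,0,0]}}

```text
t: 19.95
eef_pos: [0.5391, -0.0233, 0.187]
eef_rot: [-0.035, 0.999, -0.005, 0.001]
contact_force: [0.4, -2.7, 2.5]
grip_width: 0.0109
gripper_force: 50.0
```

```bash
python3 fz.py 10
```

```text
F [-0.24 -1.78  2.76] sd [0.42 0.44 0.73] [ 0.539  -0.0233  0.1869] [ 0.001  0.07  -0.998] 20.45
```

Request:
{"name": "step_arm", "arguments": {"deltas": [0,0,0.5,0,0,0,0,0,0.7,0,0,0,0,0,0.7,0,0,0,0,0,0.7,0,0,0,0,0,0.7,0,0,0,0,0,0.7,0,0,0]}}

```text
t: 21.05
eef_pos: [0.539, -0.0232, 0.2276]
eef_rot: [-0.035, 0.999, -0.005, 0.001]
contact_force: [-0.9, 0.1, -0.8]
grip_width: 0.0107
gripper_force: 50.0
```

```bash
python3 fz.py 8
```

```text
F [ 0.11 -0.87  0.13] sd [0.26 0.47 0.44] [ 0.5389 -0.0233  0.2266] [ 0.001  0.07  -0.998] 21.45
```

Request:
{"name": "step_arm", "arguments": {"deltas": [0,0.1,0.6,0,0,0,0,0,0.7,0,0,0,0,0,0.7,0,0,0,0,0,0.7,0,0,0,0,0,0.7,0,0,0,0,0,0.4,0,0,0]}}

```text
t: 22.05
eef_pos: [0.5393, -0.0223, 0.266]
eef_rot: [-0.035, 0.999, -0.005, 0.001]
contact_force: [0.4, -0.5, -1.2]
grip_width: 0.0106
gripper_force: 50.0
```

```bash
python3 fz.py 8
```

```text
F [ 0.23 -1.19 -0.09] sd [0.33 0.46 0.3 ] [ 0.539  -0.0223  0.2647] [ 0.001  0.07  -0.998] 22.45
```

Request:
{"name": "step_arm", "arguments": {"deltas": [0,0,0.4,0,0,0,0,0,0,0,0,0,0,-0.6,0,0,0,0,0,-0.9,1.5,0,0,0,0,0,2.5,0,0,0,0,0,1.5,0,0,0,0,-0.1,0,-3,0,0,0,-0.1,0,-3,0,0,0,-0.2,0,-3,0,0,0,0,0,0,0,0,0,0,0,0,0,0]}}

```text
t: 23.55
eef_pos: [0.539, -0.0408, 0.3239]
eef_rot: [0.043, 0.999, -0.005, 0.001]
contact_force: [-0.6, -0.2, -0.9]
grip_width: 0.0103
gripper_force: 50.0
```

```bash
python3 - <<'E'
from br import *
d=snap('side'); s=arm.get_state(); p=s['eef_pos']+[-.002,-.006,0]
print(s['eef_pos'],brush(d,p)[1].tolist())
W=cloud(d).reshape(-1,3); h=W[(np.hypot(W[:,0]-p[0],W[:,1]-p[1])<.035)&(W[:,2]<p[2]-.142)&(W[:,2]>.135)]
if len(h): print('head',len(h),np.percentile(h,[2,50,98],axis=0).round(4).tolist())
Q=W[(np.hypot(W[:,0]-.5375,W[:,1]+.0345)<.05)&(abs(W[:,2]-.115)<.004)]; print('rim',cv2.minEnclosingCircle(Q[:,:2].astype(np.float32)))
E
python3 fz.py 6
```

```text
[ 0.53901265 -0.04112676  0.32384332] [[0.5372, -0.0495, 0.1927], [0.5372, -0.0485, 0.2139], [0.5382, -0.0481, 0.2352], [0.5388, -0.0461, 0.2548], [0.537, -0.0444, 0.2743], [0.537, -0.0428, 0.2889]]
head 50 [[0.5266, -0.0534, 0.1637], [0.5339, -0.0432, 0.1734], [0.5465, -0.0397, 0.1812]]
rim ((0.5355867147445679, -0.03404069319367409), 0.04227246716618538)
F [-0.25 -0.05 -0.43] sd [0.63 0.57 0.42] [ 0.539  -0.0416  0.3239] [ 0.001 -0.087 -0.996] 23.9
```

Request:
{"name": "step_arm", "arguments": {"deltas": [0,0,-2,0,0,0,0,0,-3,0,0,0,0,0,-3,0,0,0,0,0,-2.5,0,0,0,0,0,-1.5,0,0,0,0,0,-0.6,0,0,0,0,0,-0.4,0,0,0,0,0,-0.2,0,0,0,0,0,0,0,0,0,0,0,0,0,0,0]}}

```text
t: 24.9
eef_pos: [0.5395, -0.0414, 0.1928]
eef_rot: [0.044, 0.999, -0.005, 0.002]
contact_force: [0.0, -0.1, -0.6]
grip_width: 0.0108
gripper_force: 50.0
```

```bash
python3 fz.py 10
```

```text
F [-0.03 -0.05 -0.1 ] sd [0.62 0.62 0.46] [ 0.539  -0.0413  0.192 ] [ 0.001 -0.087 -0.996] 25.4
```

Request:
{"name": "step_arm", "arguments": {"deltas": [0,0,-0.2,0,0,0,0,0,-0.2,0,0,0,0,0,0,0,0,0]}}

```text
t: 25.7
eef_pos: [0.539, -0.0413, 0.1878]
eef_rot: [0.044, 0.999, -0.005, 0.001]
contact_force: [0.1, -0.2, 1.9]
grip_width: 0.0109
gripper_force: 50.0
```

```bash
python3 fz.py 12
```

```text
F [ 0.04 -0.05  1.63] sd [0.38 0.43 0.55] [ 0.539  -0.0413  0.188 ] [ 0.001 -0.087 -0.996] 26.3
```

Request:
{"name": "step_arm", "arguments": {"deltas": [0,0,-0.06,0,0,0,0,0,0,0,0,0,0,-0.2,0,0,0,0,0,-0.2,0,0,0,0,0,-0.2,0,0,0,0,0,0,0,0,0,0]}}

```text
t: 26.9
eef_pos: [0.539, -0.0474, 0.1873]
eef_rot: [0.043, 0.999, -0.005, 0.001]
contact_force: [-0.8, 1.1, 0.9]
grip_width: 0.0108
gripper_force: 50.0
```

```bash
python3 fz.py 8
```

```text
F [-0.14  1.46  2.14] sd [0.38 0.45 0.59] [ 0.539  -0.0472  0.1873] [ 0.001 -0.087 -0.996] 27.3
```

Request:
{"name": "step_arm", "arguments": {"deltas": [0,0,0.5,0,0,0,0,0,0.5,0,0,0,0,0,0,0,0,0]}}

```text
t: 27.6
eef_pos: [0.5392, -0.0473, 0.1979]
eef_rot: [0.044, 0.999, -0.005, 0.001]
contact_force: [0.5, 1.8, -0.4]
grip_width: 0.0105
gripper_force: 50.0
```

```bash
python3 fz.py 10
```

```text
F [ 0.03  2.15 -0.29] sd [0.39 0.56 0.2 ] [ 0.539  -0.0472  0.1972] [ 0.001 -0.087 -0.996] 28.1
```

Request:
{"name": "step_arm", "arguments": {"deltas": [0,0.1,0.4,0,0,0,0,0.1,0.6,0,0,0,0,0,0.7,0,0,0,0,0,0.7,0,0,0,0,0,0.7,0,0,0,0,0,0.7,0,0,0]}}

```text
t: 28.7
eef_pos: [0.5391, -0.0454, 0.2362]
eef_rot: [0.044, 0.999, -0.005, 0.001]
contact_force: [-0.4, 0.5, 0.4]
grip_width: 0.0104
gripper_force: 50.0
```

```bash
python3 fz.py 8
```

```text
F [ 0.25  1.16 -0.02] sd [0.49 0.47 0.46] [ 0.5389 -0.0452  0.235 ] [ 0.001 -0.087 -0.996] 29.1
```

Request:
{"name": "step_arm", "arguments": {"deltas": [0,0,0.6,0,0,0,0,0,0.7,0,0,0,0,0,0.7,0,0,0,0,0,0.7,0,0,0,0,0,0.65,0,0,0,0,0,0,0,0,0]}}

```text
t: 29.7
eef_pos: [0.5397, -0.0454, 0.2703]
eef_rot: [0.044, 0.999, -0.005, 0.002]
contact_force: [-0.1, 0.8, -1.2]
grip_width: 0.0108
gripper_force: 50.0
```

```bash
python3 fz.py 5
```

```text
F [ 0.15  0.67 -0.28] sd [0.37 0.37 0.44] [ 0.5389 -0.0452  0.2685] [ 0.001 -0.087 -0.996] 29.95
```

Request:
{"name": "step_arm", "arguments": {"deltas": [0,0.5,0,0,0,0,0,0.7,0.5,0,0,0,0,0,2,0,0,0,0,0,3,0,0,0,0,0,1.5,0,0,0,0,0,0,2,0,0,0,0,0,2,0,0,0,0,0,0,0,0]}}

```text
t: 30.75
eef_pos: [0.539, -0.0336, 0.3389]
eef_rot: [0.009, 1.0, -0.005, 0.001]
contact_force: [-0.6, -0.1, -0.8]
grip_width: 0.0108
gripper_force: 50.0
```

```bash
python3 - <<'E'
from br import *
d=snap('side'); s=arm.get_state(); p=s['eef_pos']+[-.002,0,0]
print(s['eef_pos'],s['eef_rot'],s['t'],brush(d,p)[1].tolist())
W=cloud(d).reshape(-1,3)
Q=W[(np.hypot(W[:,0]-.5375,W[:,1]+.0345)<.05)&(abs(W[:,2]-.115)<.004)]; print('rim',cv2.minEnclosingCircle(Q[:,:2].astype(np.float32)))
E
```

```text
[ 0.53894827 -0.0335056   0.33869442] [ 8.97670356e-03  9.99944870e-01 -5.41875620e-03  5.58541135e-04] 30.8 [[0.5381, -0.0334, 0.2071], [0.5376, -0.0355, 0.229], [0.5375, -0.0349, 0.2499], [0.5378, -0.0347, 0.2685], [0.5377, -0.0349, 0.2877]]
rim ((0.5375112891197205, -0.03450271487236023), 0.041424959897994995)
```

Request:
{"name": "step_arm", "arguments": {"deltas": [-1.0,2.8,0,0,0,0,-1.5,4,0,0,0,0,-1.6,4.2,0,0,0,0,-1.6,4.2,0,0,0,0,-1.6,4.2,0,0,0,0,-1.6,4.2,0,0,0,0,-1.4,3.8,0,0,0,0,-1.0,2.4,0,0,0,0,0,0,0,0,0,0,0,0,0,0,0,0]}}

```text
t: 31.8
eef_pos: [0.4257, 0.2649, 0.3386]
eef_rot: [0.009, 1.0, -0.004, 0.001]
contact_force: [-0.4, -0.5, -1.6]
grip_width: 0.0107
gripper_force: 50.0
```

```bash
python3 - <<'E'
from br import *
for n in('side','top'):
    d=snap(n); s=arm.get_state(); p=s['eef_pos']+[-.002,0,0]
    print(n,s['eef_pos'],s['t'],brush(d,p)[1].tolist())
E
```

```text
side [0.42612969 0.26431592 0.3386346 ] 31.85 [[0.4243, 0.2648, 0.2062], [0.425, 0.264, 0.2287], [0.4252, 0.2637, 0.2489], [0.425, 0.2639, 0.2693], [0.424, 0.264, 0.2892]]
top [0.42634042 0.26396107 0.33864839] 31.9 [[0.4269, 0.2638, 0.286]]
```

Request:
{"name": "step_arm", "arguments": {"deltas": [0,0,-2.5,0,0,0,0,0,-2.5,0,0,0,0,0,-2.5,0,0,0,0,0,-2.5,0,0,0,0,0,-2.5,0,0,0,0,0,-2,0,0,0,0,0,-1.3,0,0,0,0,0,-0.4,0,0,0,0,0,0,0,0,0]}}

```text
t: 32.8
eef_pos: [0.4263, 0.2642, 0.1767]
eef_rot: [0.009, 1.0, -0.006, 0.0]
contact_force: [0.8, 0.2, 0.2]
grip_width: 0.0109
gripper_force: 50.0
```

Request:
{"name": "step_arm", "arguments": {"deltas": [0.74,0,0,0,3.6,0,0.74,0,-0.1,0,3.6,0,0.74,0,-0.2,0,3.6,0,0.74,0,-0.3,0,3.6,0,0.74,0,-0.35,0,3.6,0,0,0,0,0,0,0,0,0,0,0,0,0]}}

```text
t: 33.5
eef_pos: [0.4636, 0.2647, 0.1678]
eef_rot: [0.009, 0.988, -0.004, -0.155]
contact_force: [-0.2, 0.4, -1.6]
grip_width: 0.0106
gripper_force: 50.0
```

```bash
python3 fz.py 6
```

```text
F [ 0.23  0.26 -0.56] sd [0.25 0.39 0.33] [0.4627 0.265  0.168 ] [-0.307 -0.017 -0.952] 33.8
```

Request:
{"name": "step_arm", "arguments": {"deltas": [0.05,0,-0.2,0,0,0,0.05,0,-0.1,0,0,0,0,0,0,0,0,0], "newtons": 5}}

```text
t: 34.1
eef_pos: [0.4639, 0.2647, 0.1641]
eef_rot: [0.009, 0.988, -0.004, -0.156]
contact_force: [-0.2, -0.2, -1.0]
grip_width: 0.0116
gripper_force: 5.0
```

Request:
{"name": "step_arm", "arguments": {"deltas": [0,0,0,0,0,0,0,0,0,0,0,0,0,0,0,0,0,0,0,0,0,0,0,0,0,0,0,0,0,0], "gripper": 0.45}}

```text
t: 34.6
eef_pos: [0.464, 0.2647, 0.1643]
eef_rot: [0.009, 0.988, -0.004, -0.156]
contact_force: [-1.0, 0.1, -0.9]
grip_width: 0.04
gripper_force: 0.0
```

Request:
{"name": "step_arm", "arguments": {"deltas": [0.4,0,1.2,0,0,0,0.8,0,2.5,0,0,0,1,0,3.5,0,0,0,1,0,4,0,0,0,0,0,4,0,-4,0,0,0,2,0,-5,0,0,-4,0,0,-5,0,0,-5,0,0,-4,0,0,-5,0,0,0,0,0,-5,0,0,0,0,0,0,0,0,0,0,0,0,0,0,0,0]}}

```text
t: 35.8
eef_pos: [0.4963, 0.0737, 0.3374]
eef_rot: [0.008, 1.0, -0.007, 0.001]
contact_force: [0.1, 0.5, -0.3]
grip_width: 0.0394
gripper_force: 0.0
```

```bash
python3 - <<'E'
from br import *
print(arm.get_state()['eef_pos'],arm.get_state()['t'])
D0=pickle.load(open('d0.pkl','rb'))
N={n:snap(n) for n in('side','top')}
for n in N:
    W=cloud(N[n]).reshape(-1,3)
    b=W[(abs(W[:,0]-.45)<.08)&(abs(W[:,1]-.265)<.07)&(W[:,2]>.095)&(W[:,2]<.23)]
    if len(b): o=b[np.argsort(b[:,2])]; print(n,'brush',len(b),[g.mean(0).round(3).tolist() for g in np.array_split(o,4)],o[-1].round(3))
    q=W[(np.hypot(W[:,0]-.457,W[:,1]+.226)<.1)&(W[:,2]>.014)&(W[:,2]<.04)]
    if len(q): print(n,'lid',len(q),cv2.minAreaRect(q[:,:2].astype(np.float32)),np.percentile(q[:,2],[5,50,95]).round(4),np.median(q,0))
    Q=W[(np.hypot(W[:,0]-.5375,W[:,1]+.0345)<.05)&(abs(W[:,2]-.115)<.005)]; print('jar rim',cv2.minEnclosingCircle(Q[:,:2].astype(np.float32)))
# bystanders: image change near sherds and marker (top)
for n,B in(('top',(185,120,300,165)),):
    a,b,c,e=B; df=np.abs(N[n]['image'][b:e,a:c].astype(int)-D0[n]['image'][b:e,a:c]).max(-1); v,u=np.nonzero(df>60); print('changed',len(v),(u.min()+a,u.max()+a,v.min()+b,v.max()+b) if len(v) else '')
t=N['top'];W=cloud(t)
im=cv2.cvtColor(t['image'],cv2.COLOR_RGB2HSV)
m=((W[...,2]>.016)&(W[...,2]<.035)).astype(np.uint8); b=np.zeros_like(m); b[195:255,280:345]=1; m=cv2.morphologyEx(m&b,cv2.MORPH_CLOSE,np.ones((3,3)))
op=cv2.morphologyEx(m,cv2.MORPH_OPEN,cv2.getStructuringElement(cv2.MORPH_ELLIPSE,(15,15)))
v,u=np.nonzero(op); print('disc n',len(v)); 
if len(v): print(ray(t,[u.mean(),v.mean()],.022))
E
```

```text
[0.49631157 0.07371146 0.33739322] 35.8
side brush 255 [[0.445, 0.268, 0.109], [0.454, 0.268, 0.137], [0.463, 0.268, 0.163], [0.471, 0.268, 0.188]] [0.472 0.264 0.197]
side lid 389 ((0.460079163312912, -0.21111924946308136), (0.11244094371795654, 0.08460380136966705), 64.78366088867188) [0.0171 0.0209 0.0232] [ 0.45861119 -0.21415386  0.0208656 ]
jar rim ((0.5333224534988403, -0.03383195400238037), 0.043039314448833466)
top brush 50 [[0.444, 0.261, 0.107], [0.451, 0.262, 0.126], [0.456, 0.262, 0.145], [0.463, 0.261, 0.164]] [0.468 0.259 0.175]
top lid 605 ((0.4611700773239136, -0.21283245086669922), (0.11185504496097565, 0.08363088220357895), 65.04107666015625) [0.0182 0.0219 0.0258] [ 0.45971052 -0.22098003  0.02193931]
jar rim ((0.5376195907592773, -0.03475652262568474), 0.039992716163396835)
changed 151 (np.int64(185), np.int64(212), np.int64(158), np.int64(164))
disc n 539
[[ 0.4559397  -0.22500851  0.022     ]]
```

The lid lies flat at (0.456, −0.225), on the mat's centre. The jar is in place, the brush leans in its pot, and the robot is clear. Handing in.

```bash
python3 -c "
from workcell import arm
print(arm.job_done())"
```

```text
the job is handed in; nothing more can be done
None
```

I handed the job in after about 36 s of robot time: the lid lies flat at the middle of the mat, the jar had two strokes (about 5 mm of give each, on opposite walls) and did not move, and the brush is back in its pot bristles down; I only spot-checked the sherds and marker by comparing top pictures, and no verdict came back.

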